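# Open the slide case by its concealed catch

## Task

Open the grey slide case by its concealed catch: put closed fingertips on the black strip along its front edge, just beside the green dot, feel along the strip away from the dot until you come to the notch, and press down the plate inside the notch as far as it goes, so that the blue lid comes up and stays up; then take the hand away. Use only touch: do not push or lift the lid itself, and leave the loose things round the case where they are.

Things in the scene. Friction and masses are not known exactly. Their poses are not given: they have to be found in the camera images.
- case: Grey slide case, 200 mm deep (x) by 350 wide (y), lid top about 57 high, fixed to the bench. Origin: centre of its underside on the bench; x from front to the hinge at the back, y to its left, z up. A black strip lies along its front edge; behind it a grey console (top z = 49) reaches to x = -37 mm, then comes the blue lid. White end blocks close the strip off at both ends.
- strip_mid (a point): Middle of the strip's top face, case frame (-82, 0, 50) mm. The strip is level, 35 mm deep (x), showing from y = -85 to +85 mm; the end blocks beyond stand 1 mm higher. One notch, black too, 44 mm long (y), as deep in x as the strip and open to the front, has its centre anywhere from y = -60 to +10 mm: it varies and no reading gives it, so feel or see it. Shut fingers fit in.
- dot (a point): Green dot, 14 mm across, on the top of the left end block, case frame (-82, +99, 51) mm. The search begins on the strip beside it, with the fingers' centre at y about 65 to 75 mm, where the strip is always plain, and goes towards -y.
- catch (a joint): Black plate inside the notch, 34 mm deep by 42 long, its top 8 mm below the strip's (z = 42 mm in the case frame). Value: how far it is pressed straight down, m; 0 up, 0.010 fully down on its stop. It moves against about 7 N, has no spring and stays where it is left; each mm raises the lid by 0.04 rad.
- lid: Blue lid, 136 mm deep by 348 wide, 6 thick, hinged along the back of the case. Origin on the hinge line; its z axis is the lid's normal, vertical when shut, leaning 0.4 rad when the catch is fully down (front edge then 53 mm higher and 11 mm further back). Only the catch moves it; it stays where it is left.
- timer: Bystander, loose: white bench timer 62x66x21 mm; origin at its underside's centre. Not to be disturbed.
- slide_pack: Bystander, loose: pale carton of slides 32x79x30 mm; origin at its underside's centre. Not to be disturbed.
- coverslip_box: Bystander, loose: small pale blue box 27x27x14 mm; origin at its underside's centre. Not to be disturbed.
- objective_can: Bystander, loose: black round can with a white cap, 37 mm across, 64 mm tall; origin at its underside's centre. Not to be disturbed.
- stain_iodine: Bystander, loose: brown dropper bottle with a black dropper cap, 32 mm across, 86 mm tall; origin at its underside's centre. Not to be disturbed.
- pen_2: Bystander, loose: green pencil 7x112x7 mm, lying flat in front of the case; origin at its underside's centre. Not to be disturbed.

How it is judged:
By the outcome, as a careful person would: the job done as asked, in the order asked, and still so for the second after the job is handed in, with the robot touching nothing.
It also fails if it takes over 51 s, if anything falls off the work surface, if the arm or the gripper's body presses on something with over 40 N, if the wrist force passes 120 N, or if a joint passes its speed limit or range.

## Robot

A 7-joint arm with a two-finger parallel gripper is mounted at the origin on a cart in front of the work surface, level with it; the furniture and walls round the work are solid. World frame = base frame: x ahead of the robot, y to its left, z up, the work surface at z = 0. Lengths are in m, angles in rad, forces in N, time in s.
With the tool pointing down it reaches from about 0.4 to 0.9 m from the base axis. Payload 5.5 kg.
Tool frame: the origin (TCP) lies midway between the tips of the shut fingers; the grasp point (between the pads) lies 19 mm behind it; z points along the fingers, y is the direction in which the jaws open and shut (so a half turn about z gives the same grasp; the last joint's range is limited). The gripper opens to 92 mm and grips with 3 to 60 N. Pads are 19 mm wide; open, the fingers measure 130 mm over their backs; the gripper's body (75 mm by 190 mm) begins 47 mm behind the grasp point.
Start: joints at [-0.992, 0.501, -0.427, 1.55, 0.221, 1.138, -0.21], TCP at [0.202, 0.618, 0.227] pointing down, gripper open.
Joint ranges: [-2.88, 2.88], [-0.31, 2.03], [-1.54, 1.56], [0.2, 2.42], [-1.41, 4.55], [0.19, 2.02], [-2.57, 2.57]. Speed limits (rad/s): [2.57, 2.57, 3.14, 3.14, 3.14, 3.14, 3.14].

## Interface

Orientations are given as a rotation vector (axis times angle).
In Python, from bench import sensors, viewer, ticket gives the robot as it stands. The module is installed in compiled form; this text tells all that it offers.
- The arm moves only by the shell command python3 -m creep 'ROWS'. ROWS is JSON, a list of rows, each an object with "xyz": the shift along the tool's x, y, z each as a share of 80 mm, from -1 to 1, a list of three; "twist": the turn, a rotation vector about the tool's x, y, z each as a share of pi rad, from -1 to 1, a list of three; "gripper": the opening, from 0 (shut) to 1 (fully open). A call has 1 to 8 rows; each row shifts and turns the pose as measured when the row begins, along the tool's axes as they then stand; what a row does not reach is not made up. A row lasts 1/10 s, in which the tool goes at most 50 mm and 8.59 degrees, less where a joint would pass 70% of its speed; a pose out of reach is approached as far as the arm can. A call with a number of a shift or a turn outside -1 to 1 is refused whole. A call with a gripper value outside its range is refused whole. The fingers move at their own pace and stop on an object; the grip force is fixed at half the most. Time passes only in rows, so rows that do not move let the fingers close. It gives the time, the measured TCP pose, the force and the opening at its end, in the units of the state.
- sensors.sense(): the state, without advancing time (a new reading comes with each control period).
- viewer.get_image(name): name is "scene" or "top" or "wrist"; returns a dict with "image" (420x560x3 uint8, red, green, blue), "mtx" (3x3 intrinsics, pixels), "xyz" and "rotation" of the camera in the world; the wrist camera has in their place "hand_eye" (4x4, takes a point from camera to tool coordinates, whose origin is the TCP and whose axes are the flange's). Camera axes: x right, y up, looking along -z (the intrinsics and any distortion apply to the point x, -y, -z); pixel columns grow to the right and rows downward; lengths in m; the calibration is good to about 2 mm. The wrist camera is an equidistant fisheye: a pixel r from the principal point sees the ray r / f radians off the axis. A picture is of the moment at which its call begins: read the wrist's pose just before it. There is no depth.
- ticket.job_done(): hands the job in, once; it reports no verdict.
Trained networks look in the newest picture that a camera, given by its name, has taken for a name from the list of things; names that differ only in an ending like _2 or _b are one class to them, and where a whole thing is asked for, a point or a joint stands for the part that bears it (a point fixed in the world has none). Each returns a list of dicts, best first, with "p" (0 to 1); they miss things now and then, are a little off and sometimes report something else, mostly with a low value. They report only what shows in the picture. A call takes as long as a camera call.
- viewer.cut_out(name, camera): "mask" (420x560 bool, what is visible of it) and "rect" ([centre column, centre row, width, height] in pixels, round what is visible of it).
The state is a dict: "t": time; "q": joint angles; "qd": joint speeds; "joint_torque": joint torques, N m; "position": TCP position; "tool_rot": TCP orientation; "contact_force": force on the tool from outside, world axes, zero at the start; "ft_torque": the same for the moment, N m; "grip_width": opening from 0.0 (shut) to 1.0 (fully open).
Only numpy, scipy, OpenCV 4.12 (cv2) and the standard library are available. Lean on these libraries where they do the work, as an engineer would, in place of code of your own. Each camera call takes 0.05 s, during which the arm holds its last target.

## Working session

There is one attempt and no reset: what is moved stays moved. The work goes in short steps, Python scripts to look and compute and a shell command to move; the robot and the scene stay as the last step left them, time stands still between calls to the robot, and variables do not carry over. Pictures are saved under pics/ and viewed, and the job is handed in when it is done.

```bash
mkdir -p pics; python3 - <<'E'
from bench import sensors, viewer
import cv2
s=sensors.sense();print({k:(v if not hasattr(v,'tolist') else v.tolist()) for k,v in s.items()})
for n in ['scene','top','wrist']:
    d=viewer.get_image(n);cv2.imwrite(f'pics/a_{n}.png',d['image'][:,:,::-1]);print(n,{k:v for k,v in d.items() if k!='image'})
    for o in ['dot','case','strip_mid','lid','catch']:
        r=viewer.cut_out(o,n);print(o,[(round(x['p'],2),x['rect'],int(x['mask'].sum())) for x in r[:2]])
E
```

```text
{'t': 0.0, 'q': [-0.9917474743425595, 0.5018273511036043, -0.4267767234928141, 1.5514439029503089, 0.22081697653693264, 1.1382856421214396, -0.2102792835951261], 'qd': [-0.00027549777301571056, -0.001397618874591517, 0.0002736857901480998, -0.0008537902749200129, -0.0011479438396927088, 0.0005763365547443945, -0.0009828006379552045], 'joint_torque': [-0.00017267876046389574, -56.65922999382019, -5.815879851579666, -27.911784052848816, -0.06858133245259523, 0.030428512254729867, 0.00017254529666388407], 'position': [0.20174601143541715, 0.6171716537430081, 0.2256924585334279], 'tool_rot': [-0.4939138410077597, -3.1021761447576806, 0.0029457971369135564], 'contact_force': [-1.052843251240567, 0.44707761792644274, -0.12402339298233422], 'ft_torque': [-0.025364128496528908, 0.02447851938452498, -0.03010462622747276], 'grip_width': 1.0011162252484185}
scene {'mtx': array([[427.67475664,   0.        , 273.1927996 ],
       [  0.        , 427.67475664, 212.64047312],
       [  0.        ,   0.        ,   1.        ]]), 'xyz': array([-0.39360045, -0.57850492,  0.82700347]), 'rotation': array
[... 722 characters left out ...]
, [240.6, 176.9, 135.5, 86.4], 9296)]
lid [(0.94, [240.6, 165.9, 132.4, 59.9], 6687)]
catch [(0.74, [246.0, 210.2, 16.6, 11.3], 176)]
wrist {'mtx': array([[325.1922621 ,   0.        , 274.27336783],
       [  0.        , 325.1922621 , 209.77277629],
       [  0.        ,   0.        ,   1.        ]]), 'hand_eye': array([[-9.27031319e-04,  9.57762710e-01,  2.87558224e-01,
         7.75224645e-02],
       [ 9.99999569e-01,  9.02122451e-04,  2.19126668e-04,
         5.26487845e-04],
       [-4.95413785e-05,  2.87558304e-01, -9.57763133e-01,
        -1.57860803e-01],
       [ 0.00000000e+00,  0.00000000e+00,  0.00000000e+00,
         1.00000000e+00]])}
dot []
case []
strip_mid []
lid []
catch []
```

View pics/a_scene.png

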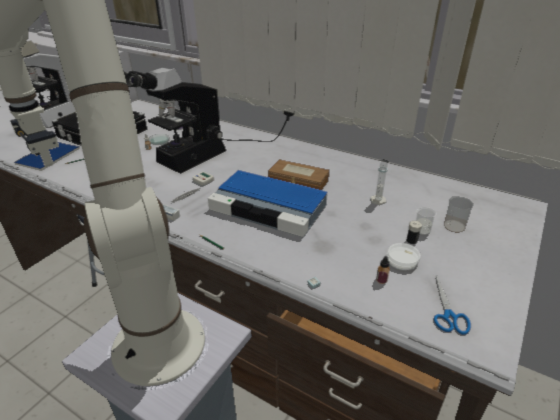

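View pics/a_top.png

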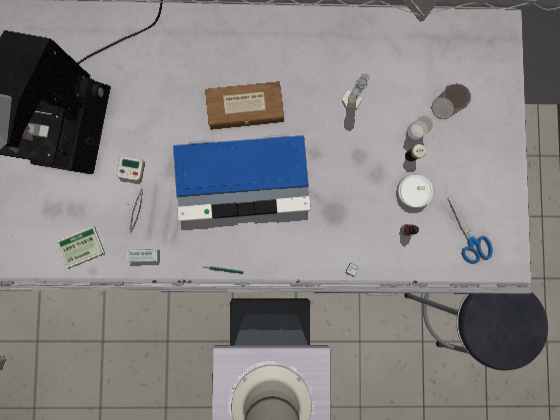

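```bash
python3 - <<'E'
import cv2
a=cv2.imread('pics/a_top.png')[120:240,150:330];cv2.imwrite('pics/a_topz.png',cv2.resize(a,None,fx=4.4,fy=4.4,interpolation=cv2.INTER_CUBIC))
E
```

```text
(no output)
```

View pics/a_topz.png

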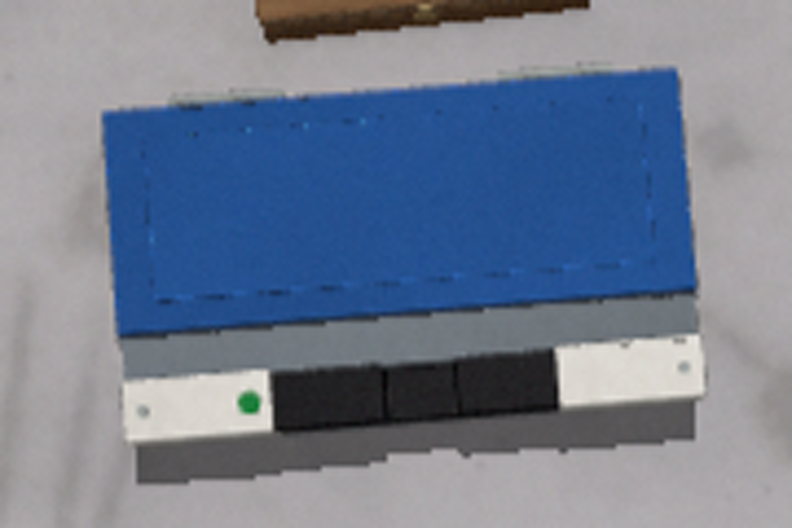

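The top view shows the case with the dot at the left, around (206,211). The notch outline is in the strip at about columns 237–254, row 209.

```bash
cat > h.py <<'E'
import numpy as np
from scipy.spatial.transform import Rotation as R
from scipy.optimize import least_squares
def proj(d,P):
    p=(np.atleast_2d(P)-d['xyz'])@R.from_rotvec(d['rotation']).as_matrix()
    return np.c_[d['mtx'][0,2]+d['mtx'][0,0]*p[:,0]/-p[:,2], d['mtx'][1,2]+d['mtx'][1,1]*p[:,1]/p[:,2]]
def ray(d,u,v,z):
    r=R.from_rotvec(d['rotation']).as_matrix()@np.array([(u-d['mtx'][0,2])/d['mtx'][0,0],-(v-d['mtx'][1,2])/d['mtx'][1,1],-1])
    return d['xyz']+r*(z-d['xyz'][2])/r[2]
def case2w(c,P):
    P=np.atleast_2d(P);return P@R.from_euler('z',c[2]).as_matrix().T+[c[0],c[1],0]
def w2case(c,P): return (np.atleast_2d(P)-[c[0],c[1],0])@R.from_euler('z',c[2]).as_matrix()
E
python3 - <<'E'
from h import *
from bench import sensors, viewer
d=viewer.get_image('top')
obj=np.array([[-82,99,51],[99,174,57],[99,-174,57],[-37,174,57],[-37,-174,57],[-64.5,85,50],[-99.5,85,50],[-64.5,-85,50],[-99.5,-85,50]])/1e3
px=np.array([[249,402],[103,113],[678,69],[119,334],[696,291],[271,373],[274,431],[555,349],[558,408]])/4.4+[150,120]
f=lambda c:(proj(d,case2w(c,obj))-px).ravel()
r=least_squares(f,[.5,0.1,0]);c=r.x;print(c,np.degrees(c[2]));print(r.fun.reshape(-1,2).round(2))
for u,v in [(384,395),(386,366),(387,421),(458,390),(460,416)]:
    print(w2case(c,ray(d,u/4.4+150,v/4.4+120,.05)).round(4))
s=sensors.sense();Rt=R.from_rotvec(s['tool_rot']).as_matrix();print(Rt.round(3))
for y in (.07,-.004): print(case2w(c,[-.082,y,.05]))
for o in ['timer','slide_pack','coverslip_box','objective_can','stain_iodine','pen_2']:
    print(o,[(round(x['p'],2),ray(d,*x['rect'][:2],.02).round(3)) for x in viewer.cut_out(o,'top')[:2]])
E
```

```text
[0.60650314 0.08259808 0.08730906] 5.0024406874633245
[[ 0.1   0.12]
 [-0.28 -0.34]
 [ 0.19  0.02]
 [-0.62  0.58]
 [ 0.47  0.12]
 [ 0.02 -0.29]
 [ 0.27 -0.25]
 [-0.26  0.14]
 [ 0.12 -0.12]]
[[-0.0838  0.0187  0.05  ]]
[[-0.0665  0.0163  0.05  ]]
[[-0.0995  0.0181  0.05  ]]
[[-0.0843 -0.0257  0.05  ]]
[[-0.0999 -0.0257  0.05  ]]
[[-0.951  0.311  0.   ]
 [ 0.311  0.951  0.   ]
 [ 0.     0.    -1.   ]]
[[0.51871161 0.1451812  0.05      ]]
[[0.52516427 0.07146307 0.05      ]]
timer [(0.67, array([0.634, 0.38 , 0.02 ])), (0.64, array([0.522, 0.076, 0.02 ]))]
slide_pack [(0.59, array([0.398, 0.349, 0.02 ]))]
coverslip_box [(0.44, array([ 0.365, -0.216,  0.02 ]))]
objective_can [(0.66, array([ 0.686, -0.393,  0.02 ]))]
stain_iodine [(0.46, array([ 0.475, -0.377,  0.02 ]))]
pen_2 [(0.46, array([0.63 , 0.386, 0.02 ])), (0.4, array([0.363, 0.122, 0.02 ]))]
```

```bash
python3 -m creep '[{"xyz":[0,0,0],"twist":[0,0,-0.043],"gripper":0},{"xyz":[0,0,0],"twist":[0,0,-0.043],"gripper":0},{"xyz":[0,0,0],"twist":[0,0,-0.043],"gripper":0},{"xyz":[-0.25,-0.45,0],"twist":[0,0,0],"gripper":0},{"xyz":[-0.25,-0.45,0],"twist":[0,0,0],"gripper":0},{"xyz":[-0.25,-0.45,0],"twist":[0,0,0],"gripper":0},{"xyz":[-0.25,-0.45,0],"twist":[0,0,0],"gripper":0},{"xyz":[0,0,0],"twist":[0,0,0],"gripper":0}]'
cat > st.py <<'E'
from h import *
from bench import sensors
c=[.6065,.0826,.0873]
s=sensors.sense();Rt=R.from_rotvec(s['tool_rot']).as_matrix()
p=w2case(c,s['position'])[0];Rc=R.from_euler('z',c[2]).as_matrix()
print('t',round(s['t'],2),'TCP case mm',(p*1e3).round(1),'F case',(Rc.T@s['contact_force']).round(1),'grip',round(s['grip_width'],3))
print('err rotvec (deg, tool)',np.degrees(R.from_matrix(Rt.T@Rc@np.diag([-1,1,-1])).as_rotvec()).round(2))
import sys
if len(sys.argv)>3:
    g=np.array([float(a) for a in sys.argv[1:4]])/1e3
    print('to goal shares',(Rt.T@Rc@(g-p)/.08).round(3))
E
python3 st.py -86 70 80
```

```text
t: 2.05
position: [0.2978, 0.4799, 0.2255]
tool_rot: [0.174, -3.135, -0.002]
contact_force: [0.6, 0.3, 0.1]
grip_width: 0.353
t 2.05 TCP case mm [-272.9  422.7  225.5] F case [0.6 0.3 0.1] grip 0.353
err rotvec (deg, tool) [ 0.06 -0.09  1.36]
to goal shares [-2.233 -4.465  1.811]
```

```bash
python3 -m creep '[{"xyz":[-0.27,-0.54,0],"twist":[0,0,0.007],"gripper":0},{"xyz":[-0.27,-0.54,0],"twist":[0,0,0],"gripper":0},{"xyz":[-0.27,-0.54,0],"twist":[0,0,0],"gripper":0},{"xyz":[-0.27,-0.54,0],"twist":[0,0,0],"gripper":0},{"xyz":[-0.27,-0.54,0],"twist":[0,0,0],"gripper":0},{"xyz":[-0.27,-0.54,0],"twist":[0,0,0],"gripper":0},{"xyz":[-0.27,-0.54,0],"twist":[0,0,0],"gripper":0},{"xyz":[0,0,0],"twist":[0,0,0],"gripper":0}]'
python3 st.py -86 70 80
```

```text
t: 2.85
position: [0.4789, 0.1926, 0.2262]
tool_rot: [-0.146, 3.135, 0.013]
contact_force: [-0.4, -0.1, 0.3]
grip_width: 0.002
t 2.85 TCP case mm [-117.5  120.7  226.2] F case [-0.4 -0.   0.3] grip 0.002
err rotvec (deg, tool) [0.45 0.21 0.34]
to goal shares [-0.383 -0.651  1.824]
```

```bash
python3 -m creep '[{"xyz":[-0.19,-0.32,0.2],"twist":[0.002,0.001,0.002],"gripper":0},{"xyz":[-0.18,-0.31,0.3],"twist":[0,0,0],"gripper":0},{"xyz":[0,0,0.4],"twist":[0,0,0],"gripper":0},{"xyz":[0,0,0.4],"twist":[0,0,0],"gripper":0},{"xyz":[0,0,0.3],"twist":[0,0,0],"gripper":0},{"xyz":[0,0,0],"twist":[0,0,0],"gripper":0},{"xyz":[0,0,0],"twist":[0,0,0],"gripper":0}]'
python3 st.py -86 70 53
python3 - <<'E'
from bench import viewer
import cv2
for n in ('wrist','scene','top'):
    cv2.imwrite(f'pics/b_{n}.png',viewer.get_image(n)['image'][:,:,::-1])
a=cv2.imread('pics/b_scene.png')[130:270,170:370];cv2.imwrite('pics/b_scenez.png',cv2.resize(a,None,fx=4,fy=4))
E
```

```text
t: 3.55
position: [0.5185, 0.1491, 0.0972]
tool_rot: [-0.134, 3.13, 0.009]
contact_force: [0.7, 0.6, 0.5]
grip_width: 0.008
t 3.55 TCP case mm [-81.9  73.9  97.2] F case [0.7 0.5 0.5] grip 0.008
err rotvec (deg, tool) [ 0.32  0.5  -0.08]
to goal shares [ 0.056 -0.053  0.552]
```

View pics/b_wrist.png

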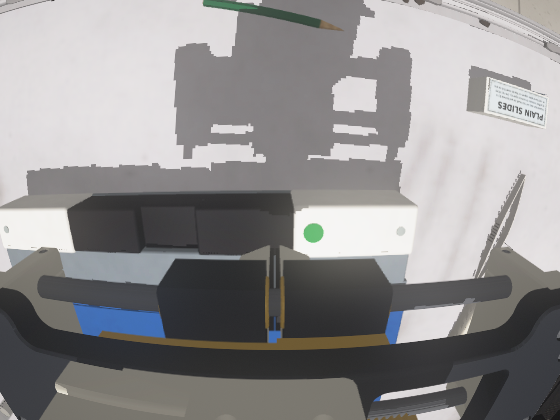

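View pics/b_scenez.png

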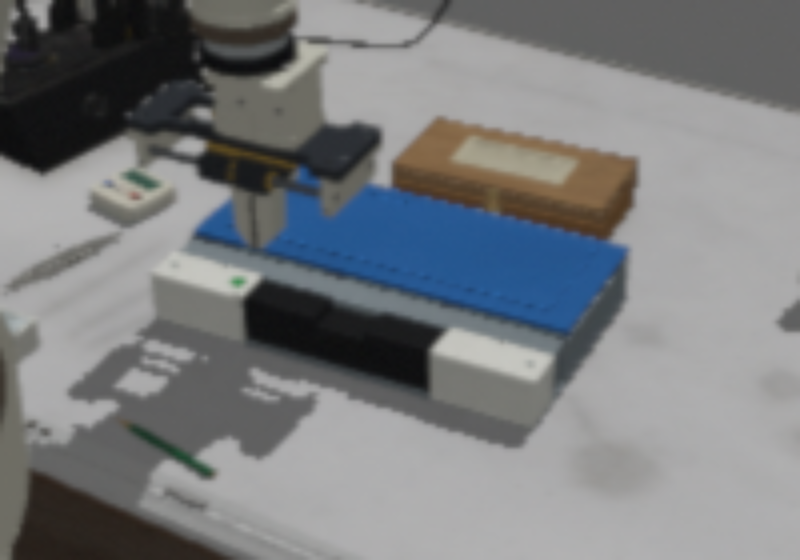

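The wrist view shows shut fingers above the strip next to the dot at (313,233). The notch is at about columns 142–197. I'll go down to just above the strip.

```bash
python3 -m creep '[{"xyz":[0.05,-0.05,0.2],"twist":[0.002,0.003,0],"gripper":0},{"xyz":[0.01,-0.01,0.2],"twist":[0,0,0],"gripper":0},{"xyz":[0,0,0.1],"twist":[0,0,0],"gripper":0},{"xyz":[0,0,0],"twist":[0,0,0],"gripper":0},{"xyz":[0,0,0],"twist":[0,0,0],"gripper":0}]'
python3 st.py -86 70 50
```

```text
t: 4.2
position: [0.5176, 0.1441, 0.0592]
tool_rot: [-0.134, 3.131, -0.001]
contact_force: [1.1, 0.3, -0.2]
grip_width: 0.009
t 4.2 TCP case mm [-83.2  69.   59.2] F case [ 1.1  0.2 -0.2] grip 0.009
err rotvec (deg, tool) [-0.05  0.43 -0.1 ]
to goal shares [0.036 0.013 0.115]
```

```bash
python3 -m creep '[{"xyz":[0.035,0.01,0.05],"twist":[0,0.002,0],"gripper":0},{"xyz":[0,0,0.03],"twist":[0,0,0],"gripper":0},{"xyz":[0,0,0.02],"twist":[0,0,0],"gripper":0},{"xyz":[0,0,0.02],"twist":[0,0,0],"gripper":0},{"xyz":[0,0,0.02],"twist":[0,0,0],"gripper":0}]'
python3 st.py -86 70 50
```

```text
t: 4.7
position: [0.5157, 0.145, 0.0501]
tool_rot: [-0.134, 3.136, -0.002]
contact_force: [-8.4, -3.7, 28.5]
grip_width: 0.004
t 4.7 TCP case mm [-85.   70.1  50.1] F case [-8.7 -3.  28.5] grip 0.004
err rotvec (deg, tool) [-0.07  0.17 -0.11]
to goal shares [ 0.013 -0.001  0.002]
```

Contact at z = 50.1, so the height agrees. Now I'll slide lightly towards -y.

```bash
python3 -m creep '[{"xyz":[0,-0.02,0.005],"twist":[0,0,0],"gripper":0},{"xyz":[0,-0.05,0.005],"twist":[0,0,0],"gripper":0},{"xyz":[0,-0.05,0.005],"twist":[0,0,0],"gripper":0},{"xyz":[0,-0.05,0.005],"twist":[0,0,0],"gripper":0},{"xyz":[0,-0.05,0.005],"twist":[0,0,0],"gripper":0}]'
python3 st.py -86 -4 50
```

```text
t: 5.2
position: [0.5193, 0.1302, 0.0504]
tool_rot: [-0.138, 3.13, 0.004]
contact_force: [-0.3, 4.0, 5.7]
grip_width: 0.002
t 5.2 TCP case mm [-82.8  55.   50.4] F case [0.  4.  5.7] grip 0.002
err rotvec (deg, tool) [0.14 0.48 0.04]
to goal shares [ 0.041 -0.738  0.002]
```

```bash
python3 -m creep '[{"xyz":[0.02,-0.05,0.006],"twist":[0,0.002,0],"gripper":0},{"xyz":[0.02,-0.05,0.006],"twist":[0,0,0],"gripper":0},{"xyz":[0.01,-0.05,0.006],"twist":[0,0,0],"gripper":0},{"xyz":[0.01,-0.05,0.006],"twist":[0,0,0],"gripper":0},{"xyz":[0.01,-0.05,0.006],"twist":[0,0,0],"gripper":0},{"xyz":[0.01,-0.05,0.006],"twist":[0,0,0],"gripper":0}]'
python3 st.py -86 -4 50
```

```text
t: 5.8
position: [0.5198, 0.1094, 0.0503]
tool_rot: [-0.141, 3.126, 0.015]
contact_force: [0.3, 4.1, 6.4]
grip_width: 0.003
t 5.8 TCP case mm [-84.   34.3  50.3] F case [0.7 4.  6.4] grip 0.003
err rotvec (deg, tool) [0.53 0.7  0.17]
to goal shares [ 0.026 -0.478 -0.001]
```

```bash
python3 -m creep '[{"xyz":[0.015,-0.05,0.006],"twist":[0.002,0.003,0],"gripper":0},{"xyz":[0.015,-0.05,0.006],"twist":[0.002,0.002,0],"gripper":0},{"xyz":[0.015,-0.05,0.006],"twist":[0,0.001,0],"gripper":0},{"xyz":[0.015,-0.05,0.006],"twist":[0,0,0],"gripper":0},{"xyz":[0.015,-0.05,0.006],"twist":[0.001,0.001,0],"gripper":0},{"xyz":[0.015,-0.05,0.006],"twist":[0,0,0],"gripper":0}]'
python3 st.py -86 -4 50
```

```text
t: 6.4
position: [0.5183, 0.0873, 0.0495]
tool_rot: [0.145, -3.136, 0.003]
contact_force: [-0.1, -1.2, -0.0]
grip_width: 0.005
t 6.4 TCP case mm [-87.4  12.4  49.5] F case [-0.2 -1.1 -0. ] grip 0.005
err rotvec (deg, tool) [-0.11 -0.13  0.3 ]
to goal shares [-0.017 -0.205 -0.006]
```

```bash
python3 -m creep '[{"xyz":[-0.005,-0.04,0.01],"twist":[0,0,0.001],"gripper":0},{"xyz":[0,-0.04,0.01],"twist":[0,0,0],"gripper":0}]'
python3 st.py -86 -4 50;  python3 -m creep '[{"xyz":[0,-0.04,0.01],"twist":[0,0,0],"gripper":0}]'; python3 st.py -86 -4 50
```

```text
t: 6.6
position: [0.5177, 0.078, 0.0466]
tool_rot: [0.137, -3.133, 0.007]
contact_force: [-0.7, -1.0, 0.5]
grip_width: 0.005
t 6.6 TCP case mm [-88.9   3.1  46.6] F case [-0.8 -0.9  0.5] grip 0.005
err rotvec (deg, tool) [-0.22 -0.34  0.  ]
to goal shares [-0.035 -0.089 -0.042]
t: 6.7
position: [0.5174, 0.0736, 0.0453]
tool_rot: [0.136, -3.132, 0.008]
contact_force: [-0.1, -0.3, -0.1]
grip_width: 0.007
t 6.7 TCP case mm [-89.6  -1.2  45.3] F case [-0.1 -0.3 -0.1] grip 0.007
err rotvec (deg, tool) [-0.26 -0.41 -0.04]
to goal shares [-0.044 -0.035 -0.059]
```

The tips dropped into the notch at y ≈ 3–12, which agrees with the image (+18 to -26). I'll centre and press.

```bash
python3 -m creep '[{"xyz":[-0.04,-0.03,0],"twist":[-0.001,-0.002,0],"gripper":0},{"xyz":[-0.01,0,0.02],"twist":[0,0,0],"gripper":0},{"xyz":[0,0,0.03],"twist":[0,0,0],"gripper":0},{"xyz":[0,0,0.03],"twist":[0,0,0],"gripper":0}]'
python3 st.py -86 -4 32
```

```text
t: 7.1
position: [0.5215, 0.0698, 0.0387]
tool_rot: [0.133, -3.137, 0.003]
contact_force: [-2.9, -1.3, 8.1]
grip_width: 0.003
t 7.1 TCP case mm [-85.8  -5.3  38.7] F case [-3.  -1.   8.1] grip 0.003
err rotvec (deg, tool) [-0.12 -0.11 -0.15]
to goal shares [0.002 0.017 0.084]
```

Pressing against about 8 N, as the task describes.

```bash
python3 -m creep '[{"xyz":[0,0.01,0.035],"twist":[0,0,0],"gripper":0},{"xyz":[0,0,0.03],"twist":[0,0,0],"gripper":0},{"xyz":[0,0,0.03],"twist":[0,0,0],"gripper":0}]'
python3 st.py -86 -4 32
```

```text
t: 7.4
position: [0.5214, 0.0698, 0.0321]
tool_rot: [0.133, -3.137, 0.006]
contact_force: [-3.4, -0.5, 8.5]
grip_width: 0.002
t 7.4 TCP case mm [-85.9  -5.3  32.1] F case [-3.4 -0.2  8.5] grip 0.002
err rotvec (deg, tool) [-0.23 -0.14 -0.15]
to goal shares [0.002 0.016 0.002]
```

```bash
python3 -m creep '[{"xyz":[0,0,0.015],"twist":[0,0,0],"gripper":0},{"xyz":[0,0,0.015],"twist":[0,0,0],"gripper":0}]'
python3 st.py -86 -4 32;python3 -m creep '[{"xyz":[0,0,0.02],"twist":[0,0,0],"gripper":0},{"xyz":[0,0,0.02],"twist":[0,0,0],"gripper":0}]'
python3 st.py -86 -4 32
```

```text
t: 7.6
position: [0.5225, 0.0703, 0.0323]
tool_rot: [0.134, -3.138, 0.008]
contact_force: [-3.9, -1.2, 9.8]
grip_width: 0.007
t 7.6 TCP case mm [-84.7  -4.9  32.3] F case [-4.  -0.8  9.8] grip 0.007
err rotvec (deg, tool) [-0.28 -0.04 -0.11]
to goal shares [0.016 0.012 0.003]
t: 7.8
position: [0.5236, 0.0708, 0.0322]
tool_rot: [-0.135, 3.137, -0.009]
contact_force: [-4.1, -0.3, 23.1]
grip_width: 0.002
t 7.8 TCP case mm [-83.6  -4.6  32.2] F case [-4.1  0.  23.1] grip 0.002
err rotvec (deg, tool) [-0.34  0.06 -0.08]
to goal shares [0.03  0.007 0.002]
```

The plate is on its stop: 23 N with no further travel at z = 32.2. I'll check by picture before lifting.

```bash
python3 - <<'E'
from bench import viewer
import cv2
for n in ('wrist','scene'):
    cv2.imwrite(f'pics/c_{n}.png',viewer.get_image(n)['image'][:,:,::-1])
a=cv2.imread('pics/c_scene.png')[130:270,170:370];cv2.imwrite('pics/c_scenez.png',cv2.resize(a,None,fx=4,fy=4))
E
```

```text
(no output)
```

View pics/c_scenez.png

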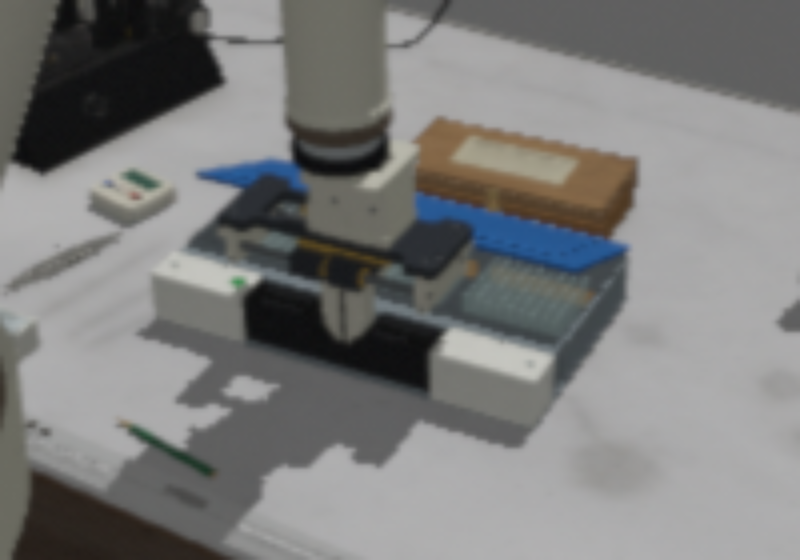

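View pics/c_wrist.png

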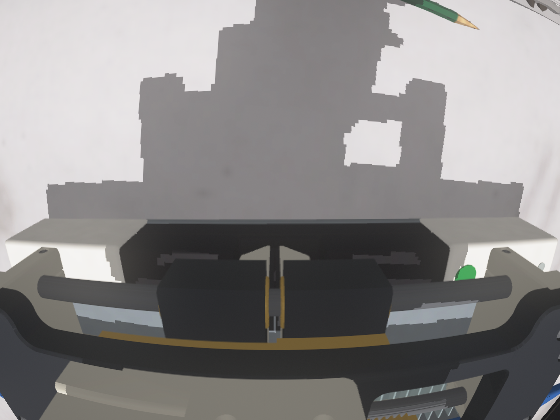

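The lid is up and the interior shows (zoomed scene view, lid edge at about (600,250)). I'll take the hand up and towards the robot.

```bash
python3 -m creep '[{"xyz":[0,0,-0.15],"twist":[0,0,0],"gripper":0},{"xyz":[0.02,0,-0.25],"twist":[0,0,0],"gripper":0},{"xyz":[0.1,0,-0.4],"twist":[0,0,0],"gripper":0},{"xyz":[0.2,0,-0.4],"twist":[0,0,0],"gripper":0},{"xyz":[0.2,0,-0.4],"twist":[0,0,0],"gripper":0},{"xyz":[0.2,0,-0.4],"twist":[0,0,0],"gripper":0},{"xyz":[0.1,0,-0.3],"twist":[0,0,0],"gripper":0},{"xyz":[0,0,0],"twist":[0,0,0],"gripper":0}]'
python3 st.py
python3 - <<'E'
from bench import viewer
import cv2
for n in ('top','scene'):
    cv2.imwrite(f'pics/d_{n}.png',viewer.get_image(n)['image'][:,:,::-1])
E
```

```text
t: 8.7
position: [0.4559, 0.0683, 0.225]
tool_rot: [-0.141, 3.135, -0.007]
contact_force: [0.6, -0.3, 0.9]
grip_width: 0.006
t 8.7 TCP case mm [-151.3   -1.1  225. ] F case [ 0.6 -0.3  0.9] grip 0.006
err rotvec (deg, tool) [-0.28  0.18  0.16]
```

View pics/d_top.png

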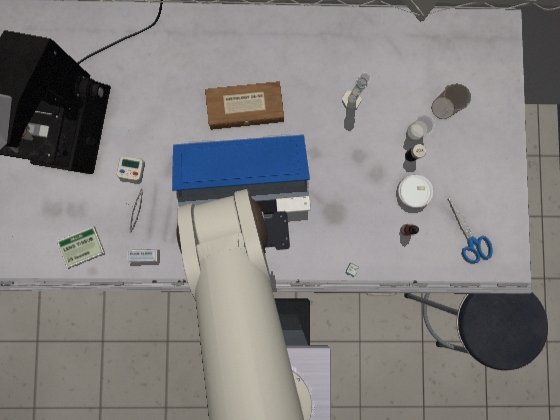

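View pics/d_scene.png

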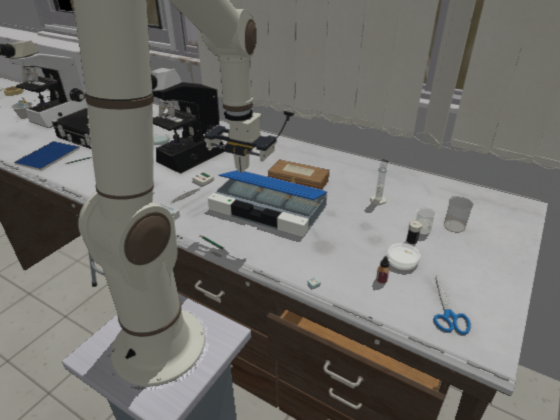

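The lid stays up and the loose things are where they were. One check of the lid angle by projection:

```bash
python3 - <<'E'
from h import *
import cv2
from bench import viewer,sensors
c=[.6065,.0826,.0873]
a={}
for n in('top','scene'):
    d=viewer.get_image(n);im=d['image'][:,:,::-1].copy()
    for th,col in((.4,(0,0,255)),(.32,(0,255,255))):
        # hinge at back, lid bottom z 51
        pts=[[.099-.136*np.cos(th)+.006*np.sin(th),y,.051+.136*np.sin(th)+.006*np.cos(th)] for y in(.174,-.174)]
        for p in proj(d,case2w(c,pts)): print(n,th,p.round(1)); cv2.circle(im,tuple(int(round(v*8)) for v in p),8,col,-1,shift=3)
    x,y=(165,120) if n=='top' else (200,150)
    cv2.imwrite(f'pics/e_{n}.png',cv2.resize(im[y:y+100,x:x+150],None,fx=5,fy=5,interpolation=cv2.INTER_NEAREST))
s=sensors.sense();print(s['t'],s['contact_force'])
E
```

```text
top 0.4 [171.2 189.1]
top 0.4 [310.4 178.4]
top 0.32 [172.3 191.3]
top 0.32 [310.1 180.7]
scene 0.4 [218.2 171.3]
scene 0.4 [313.9 195.8]
scene 0.32 [217.7 174.5]
scene 0.32 [313.2 199.2]
8.9 [ 0.01946606 -0.52468073 -0.04384554]
```

View pics/e_scene.png

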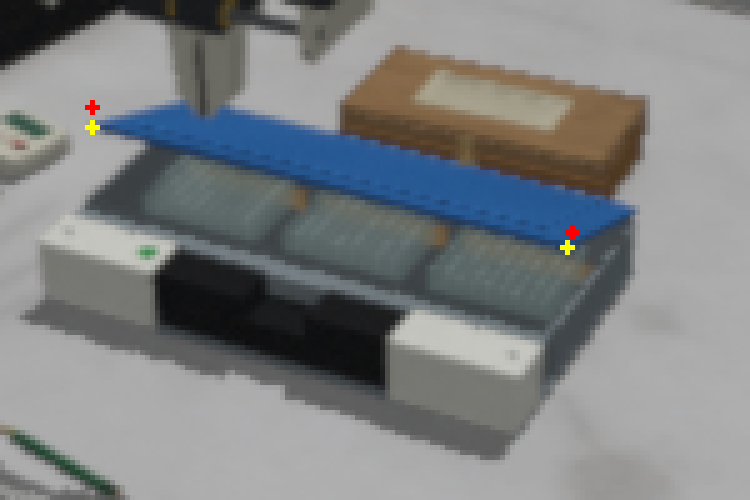

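View pics/e_top.png

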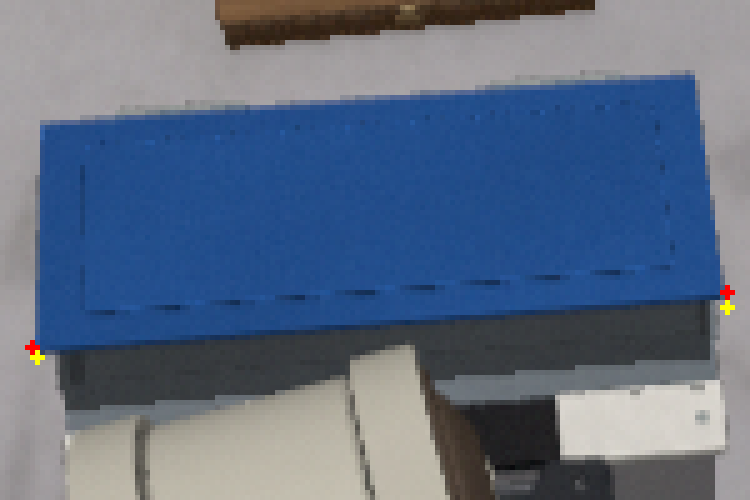

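The marks fall a little off, so I'll calibrate the scene-camera bias on static features to settle the angle.

```bash
python3 - <<'E'
from h import *
from bench import viewer
c=[.6065,.0826,.0873]
for n,off,k,feat,lid in (
 ('scene',(200,150),5,[((-82,99,51),(148,252)),((-64.5,85,50),(178,243)),((-99.5,85,50),(158,315)),((-64.5,-85,50),(403,312)),((-82,-160,51),(513,355)),((99,-174,57),(636,208))],[(100,128),(582,245)]),
 ('top',(165,120),5,[((99,174,57),(40,122)),((99,-174,57),(695,75)),((-64.5,-85,50),(555,395)),((-82,-160,51),(702,417))],[(38,349),(720,297)])):
    d=viewer.get_image(n)
    ob=np.array([f[0] for f in feat])/1e3;px=np.array([f[1] for f in feat])/k+off
    b=px-proj(d,case2w(c,ob));print(n,'bias',b.round(1).tolist())
    b=np.median(b,0)
    for th in(.32,.36,.4):
        pts=[[.099-.136*np.cos(th)+.006*np.sin(th),y,.051+.136*np.sin(th)+.006*np.cos(th)] for y in(.174,-.174)]
        print(th,(np.array(lid)/k+off-b-proj(d,case2w(c,pts))).round(1).tolist())
E
```

```text
scene bias [[0.3, 0.6], [-0.2, 0.2], [1.4, 9.3], [-1.4, 1.1], [1.0, 0.9], [-0.2, 0.8]]
0.32 [[2.2, 0.3], [3.1, -1.0]]
0.36 [[2.0, 1.8], [2.8, 0.7]]
0.4 [[1.8, 3.4], [2.5, 2.4]]
top bias [[-0.1, -0.9], [-0.3, -0.7], [0.1, -0.5], [0.8, -0.4]]
0.32 [[0.3, -0.9], [-1.1, -0.7]]
0.36 [[0.8, 0.2], [-1.2, 0.4]]
0.4 [[1.4, 1.3], [-1.4, 1.6]]
```

```bash
python3 - <<'E'
from h import *
from bench import viewer
c=[.6065,.0826,.0873]
for n,off,lid,b in (('scene',(200,150),[(100,128),(582,245)],(0,.8)),('top',(165,120),[(38,349),(720,297)],(0,-.6))):
    d=viewer.get_image(n)
    for th in(.32,.36,.4,.42):
        pts=[[.099-.136*np.cos(th),y,.051+.136*np.sin(th)] for y in(.174,-.174)]
        print(n,th,(np.array(lid)/5+off-b-proj(d,case2w(c,pts))).round(1).tolist())
a=viewer.get_image('scene');import cv2
cv2.imwrite('pics/f.png',cv2.resize(a['image'][160:225,210:335,::-1],None,fx=6,fy=6,interpolation=cv2.INTER_CUBIC))
E
```

```text
scene 0.32 [[2.4, -1.4], [3.5, -2.9]]
scene 0.36 [[2.2, 0.1], [3.2, -1.2]]
scene 0.4 [[2.1, 1.7], [2.9, 0.5]]
scene 0.42 [[1.9, 2.5], [2.7, 1.4]]
top 0.32 [[-0.3, -1.9], [-0.9, -1.7]]
top 0.36 [[0.2, -0.9], [-1.1, -0.7]]
top 0.4 [[0.8, 0.1], [-1.2, 0.4]]
top 0.42 [[1.0, 0.7], [-1.3, 0.9]]
```

View pics/f.png

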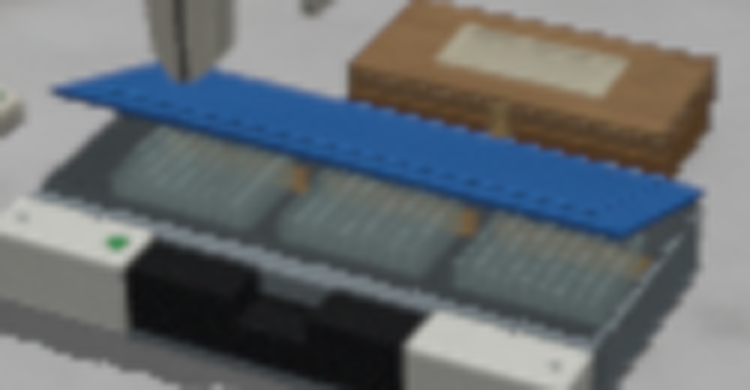

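```bash
python3 -c "
from bench import ticket;print(ticket.job_done())"; python3 st.py
```

```text
the job is handed in; nothing more can be done
None
the job is handed in; nothing more can be done
```

The case is open: the lid came up, stayed up after I took the hand away, and the job was handed in at about 9 s.

- **Feeling for the notch:** I put the shut fingertips on the strip at y ≈ 70 mm and slid lightly towards -y. They dropped into the notch between y ≈ 12 and 3 mm. The notch I had measured in the top picture ran from +18 to -26 mm.
- **Pressing the plate:** It moved against about 8 N until it stopped. The tips were then 18 mm below the strip, as a full press should give, and 23 N moved it no further.
- **Hand clear:** I withdrew up and towards the robot. The last force reading was about 0.5 N, no more than the sensor's noise. In the pictures nothing loose had moved from where it was at the start.
- **Lid angle from pictures:** This check agreed less well. My first reading, taken on the lid's upper front edge, gave only about 0.32–0.36 rad. Taken on the lower front edge, which I judged to be the visible corner, the top view fits 0.40 rad. The scene view gives about 0.36–0.39 rad and is 2–3 pixels off sideways. I took the force and depth readings as the deciding evidence that the catch is fully down.

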